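# Tip the keys from the scoop into the glass bowl

### The arm

A 6-joint arm with a two-finger parallel gripper is mounted at the origin on the work surface. World frame = base frame: x ahead of the robot, y to its left, z up, the work surface at z = 0. Lengths are in mm, angles in rad, forces in N, time in s.
With the tool pointing down it reaches from about 325 to 900 mm from the base axis. Payload 6.1 kg.
Tool frame: the origin (TCP) lies where the fingers leave the gripper's body, on its centre line; the fingertips stand 70 mm ahead of it and the grasp point (between the pads) lies 51 mm ahead of it (finger_overhang is the distance from the TCP to the fingertips, in mm); z points along the fingers, y is the line along which they close (so a half turn about z gives the same grasp; the last joint's range is limited). The gripper opens to 87 mm and grips with 3 to 60 N. Pads are 19 mm wide; open, the fingers measure 117 mm over their backs; the gripper's body (75 mm by 190 mm) begins 51 mm behind the grasp point.
Start: joints at [1.04, 0.22, 1.526, -0, 1.395, -0.126], TCP at [246.145, 574.482, 292.238] pointing down, gripper open.
Joint ranges: [-2.98, 2.98], [-0.91, 2.08], [0.09, 2.57], [-1.24, 4.39], [0.2, 2.65], [-2.68, 2.68]. Speed limits (rad/s): [2.57, 2.57, 3.01, 3.14, 3.14, 3.14].

### API

Orientations are given as [roll, pitch, yaw] about the fixed x, y, z axes, in that order (R = Rz(yaw) Ry(pitch) Rx(roll)).
In Python, from station import * gives the robot as it stands. The module is installed in compiled form; this text tells all that it offers.
- The arm moves only by the shell command python3 -m handwheel 'ROWS' [FORCE]. ROWS is a JSON object of lists of equal length, an entry for each row: "dp": the shift along the tool's x, y, z in mm, a list of three; "delta_rot": the turn, a rotation vector about the tool's x, y, z in degrees, a list of three; "grip": the opening, from 0 (shut) to 1 (fully open). In form: {"dp": [[tx, ty, tz], ...], "delta_rot": [[rx, ry, rz], ...], "grip": [grip, ...]}. A call has 1 to 12 rows; each row is the pose to reach, as a shift and turn from the pose commanded when the call began, along the tool's axes at that moment; what a row does not reach only later rows make up. A row lasts 1/8 s, in which the tool goes at most 62.5 mm and 10.7 degrees, less where a joint would pass 70% of its speed; a pose out of reach is approached as far as the arm can. A call with a gripper value outside its range is refused whole. The fingers move at their own pace and stop on an object; FORCE is the grip in N (left out, the last holds). Time passes only in rows, so rows that repeat a pose let the fingers close. It gives the time, the measured TCP pose, the force, the opening and the grip force at its end, in the units of the state.
- state(): the state, without advancing time (a new reading comes with each control period).
- snapshot(name): name is "scene" or "top" or "wrist"; returns the picture (420x560x3 uint8, red, green, blue); there is no depth.
- calibration(name): a dict with "camera_matrix" (3x3 intrinsics, pixels), "pose" (4x4, takes a point from camera to world coordinates); the wrist camera has in their place "tool_from_camera" (4x4, takes a point from camera to tool coordinates, whose origin is the TCP and whose axes are the flange's). Camera axes: x right, y up, looking along -z (the intrinsics and any distortion apply to the point x, -y, -z); pixel columns grow to the right and rows downward; lengths in mm; the calibration is good to about 2 mm. A picture is of the moment at which its call begins: read the wrist's pose just before it. calibration takes no time and is no camera call.
- finish_job(): hands the job in; it is judged then, once.
Trained networks look in the newest picture that a camera, given by its name, has taken for a name from the list of things; names that differ only in an ending like _2 or _b are one class to them, and where a whole thing is asked for, a point or a joint stands for the part that bears it (a point fixed in the world has none). Each returns a list of dicts, best first, with "p" (0 to 1); they miss things now and then, are a little off and sometimes report something else, mostly with a low value. They report only what shows in the picture. A call takes as long as a camera call. They do not tell look-alikes from the thing itself.
- recognise(camera, label): "box" ([left, top, right, bottom] in pixels, round what is visible of it).
- mark_of(camera, label): "location" ([row, column] in pixels: a listed point, or the origin of a listed thing).
The state is a dict: "time": time; "joint_positions": joint angles; "joint_vel": joint speeds; "joint_torque": joint torques, N m; "tcp_pos": TCP position; "ee_rot": TCP orientation; "contact_force": force on the tool from outside, world axes, zero at the start; "moment": the same for the moment, N m; "opening": opening from 0.0 (shut) to 1.0 (fully open); "grasp_force": force on a finger pad.
Only numpy, scipy, OpenCV 4.12 (cv2) and the standard library are available. Lean on these libraries where they do the work, as an engineer would, in place of code of your own. Each camera call takes 0.05 s, during which the arm holds its last target. There are 200 camera calls.

### The job

Lift the aluminium key scoop by its leaning lug and, both keys still in it, rest its open end lightly on the glass bowl's rim, reaching in over the bowl. With the open edge over the bowl, tip the scoop to about 60 degrees (never past 75) and hold it so for two seconds while both keys slide in. Bring it level again in the air, then lay it flat in its own dock, the one with the disc label, without pressing hard on the glass, shifting the bowl or disturbing the other things.

Things in the scene. Friction and masses are not known exactly. Their poses are not given: they have to be found in the camera images.
- scoop: Loose open-fronted aluminium scoop holding two keys, 0.1 to 0.2 kg. Floor 90 (x) by 80 (y) mm, 4 thick, flat underside; side walls 16 high, 4 thick; back wall 22 high at the -x end; the +x end is open with no lip: keys slide out there. A lug (see scoop_lug) is its handle. Origin: centre of the underside, z up when level. Pose not reported while held; it may settle a few degrees in the grip.
- scoop_lug (a point): Grip point on the lug, scoop axes; at x -62.4, z +46.2 mm of the scoop. The lug is a flat plate 80 wide, 5 thick, 55 long, rising from the back wall (x -44, z 20) and leaning 35 degrees from vertical to -x (top at x -76, z 65), with a dark disc mark. Too wide to take across: pinch its thickness, gripper tilted 35 degrees along it. Point: mid width and thickness, 32 mm up the plate.
- scoop_lip (a point): Middle of the open front edge, at the underside: x = +45 mm, z = 0 in the scoop's frame.
- key_round: Copper-coloured key with a round bow, about 55 mm long, 23 mm wide, 4.5 mm thick, 18 g; origin under its middle, blade along +x. Lies in the scoop on the +y half. On the scoop's floor a key begins to slide at a slope of some 25 to 36 degrees.
- key_square: The same with a square bow; lies in the scoop on the -y half.
- bowl: Round glass key bowl, loose, 0.6 kg: 150 mm across the rim, 60 mm high, wall 5 mm, foot 68 mm across. Origin: centre of the underside.
- dock_disc: The scoop's own dock, fixed: white tray 106 (x) by 96 (y) by 10 mm high, walls and floor 4 mm; recess 98 x 88, 6 deep: 4 mm play round the scoop's floor. Origin: centre of the tray's underside. On the +x side a ledge 42 mm long, 10 high, bears a dark flat DISC label 34 across. The scoop lies with its open end to the ledge, lug away. The two docks stand in either of two places.
- dock_disc_floor (a point): Centre of the recess floor of that dock, 4 mm above the top; the scoop's origin belongs here, its x along the dock's x.
- dock_slot: An identical dock, for another scoop, with a narrow BAR label (12 x 50 mm) on its ledge: not the scoop's.
- torch: Bystander: chrome torch, 125 mm long, 36 mm across the head, lying down; origin at the centre of its underside.
- tag_frame: Bystander: flat aluminium luggage-tag frame, 110 x 70 x 5 mm; origin at the centre of its underside.
- padlock: Bystander: small brass padlock, 45 mm wide, 70 mm tall, standing; origin at the centre of its underside.
- tape: Bystander: grey tape measure, 65 x 32 x 60 mm, standing; origin at the centre of its underside.
- oil: Bystander: small can, 54 mm across, 110 mm tall; origin at the centre of its underside.
- bulbs: Bystander: cardboard lamp-bulb box, 60 x 60 x 100 mm; origin at the centre of its underside.
There are look-alikes about, which are no part of the job. Leave any black look-alike of the bowl alone.

How it is judged (in metres and radians):
On the way, in this order (a step that is already met when the one before it is completed fails the run):
1. the scoop, near level with both keys in it, rests its open edge on the bowl's rim, reaching in over the bowl (contact force between scoop and bowl above 0.2 N and angle between scoop's own z axis and vertical below 0.4 rad and height (world z) of scoop_lip above 0.045 m and horizontal distance between scoop_lip and bowl below 0.072 m and z of key_round in the frame of scoop between -0.005 and 0.03 m and x of key_round in the frame of scoop between -0.05 and 0.05 m and y of key_round in the frame of scoop between -0.04 and 0.04 m and z of key_square in the frame of scoop between -0.005 and 0.03 m and x of key_square in the frame of scoop between -0.05 and 0.05 m and y of key_square in the frame of scoop between -0.04 and 0.04 m), for 0.1 s.
2. the scoop is tipped to 60 degrees, give or take 9, and held there a second, its open edge over the bowl (angle between scoop's own z axis and vertical between 0.89 and 1.205 rad and horizontal distance between scoop_lip and bowl below 0.075 m and height (world z) of scoop_lip above 0.03 m), for 1 s.
3. the scoop is level again in the air (within 15 degrees), both keys in the bowl (angle between scoop's own z axis and vertical below 0.26 rad and height (world z) of scoop above 0.03 m and horizontal distance between each of key_round, key_square and bowl below 0.07 m and height (world z) of each of key_round, key_square below 0.058 m), for 0.2 s.
At the end, for the whole second after the job is handed in: Scoop flat, still and let go in the disc dock (within 9 mm of the recess centre, 4 mm of its floor, 3 degrees of level, 9 degrees of the dock's direction); both keys at rest in the bowl (within 70 mm of its axis, below its rim); bowl upright, within 30 mm of its start (horizontal distance between scoop and dock_disc_floor below 0.009 m and z of scoop in the frame of dock_disc_floor between -0.004 and 0.004 m and angle between scoop's own z axis and vertical below 0.05 rad and angle between the x axis of scoop and the x axis of dock_disc, either way round below 0.15 rad and linear speed of scoop below 0.02 m/s and angle between bowl's own z axis and vertical below 0.1 rad and distance of bowl from where it was at the start of the episode below 0.03 m and horizontal distance between each of key_round, key_square and bowl below 0.07 m and height (world z) of each of key_round, key_square below 0.058 m and linear speed of each of key_round, key_square below 0.03 m/s); the robot touches nothing.
It fails at once if the glass bowl is pressed by scoop or fingers with more than 25 N (contact force between any of scoop, the fingers and bowl above 25 N).
It fails at once if the bowl is shifted more than 30 mm or tipped (distance of bowl from where it was at the start of the episode above 0.03 m or angle between bowl's own z axis and vertical above 0.3 rad).
It fails at once if the scoop is tipped beyond 78 degrees (angle between scoop's own z axis and vertical above 1.36 rad).
It fails at once if another thing is moved more than 30 mm (distance of any of torch, tag_frame, padlock, tape, oil, bulbs from where it was at the start of the episode above 0.03 m).
It also fails if it takes over 67 s, if anything falls off the work surface, if the arm or the gripper's body presses on something with over 40 N, if the wrist force passes 120 N, or if a joint passes its speed limit or range.

## Working session

There is one attempt and no reset: what is moved stays moved. The work goes in short steps, Python scripts to look and compute and a shell command to move; the robot and the scene stay as the last step left them, time stands still between calls to the robot, and variables do not carry over. Pictures are saved under pics/ and viewed, at most 13 in all, crops included, and the job is handed in when it is done.

```bash
mkdir -p pics; cat > h.py <<'E'
import numpy as np, cv2
from scipy.spatial.transform import Rotation as R
from station import *
def cam(n):
    c=calibration(n); K=np.array(c["camera_matrix"])
    if "pose" in c: T=np.array(c["pose"])
    else:
        s=state(); W=np.eye(4); W[:3,:3]=R.from_euler('xyz',s["ee_rot"]).as_matrix(); W[:3,3]=s["tcp_pos"]
        T=W@np.array(c["tool_from_camera"])
    return K,T
def px2w(n,row,col,z,KT=None):
    K,T=KT or cam(n)
    d=np.linalg.inv(K)@[col,row,1]; d=T[:3,:3]@[d[0],-d[1],-d[2]]
    o=T[:3,3]; return o+d*(z-o[2])/d[2]
def w2px(n,p,KT=None):
    K,T=KT or cam(n); q=T[:3,:3].T@(np.array(p)-T[:3,3]); u=K@[q[0],-q[1],-q[2]]; return u[1]/u[2],u[0]/u[2]
def save(n,f): im=snapshot(n); cv2.imwrite('pics/'+f,im[:,:,::-1]); return im
E
python3 - <<'E'
from h import *
print(state()); print(calibration("top"),calibration("wrist"))
for c in("top","scene"):
    save(c,c+"1.png")
    for l,z in (("scoop",0),("scoop_lug",46),("scoop_lip",0),("key_round",4),("key_square",4),("bowl",0),("dock_disc",0),("dock_slot",0),("dock_disc_floor",4)):
        for d in mark_of(c,l)[:3]: print(c,l,round(d["p"],2),np.round(d["location"]),px2w(c,*d["location"],z).round())
E
```

```text
{'time': 0.0, 'joint_positions': array([ 1.03993728e+00,  2.21229747e-01,  1.52760416e+00, -4.87693700e-06,
        1.39466281e+00, -1.26106063e-01]), 'joint_vel': array([ 0.0017503 , -0.00195401, -0.00068364,  0.00104565,  0.00072751,
       -0.00112703]), 'joint_torque': array([-2.06185105e-03, -4.94630885e+01, -3.87363267e+01,  6.97637186e-02,
        5.73826453e-02, -1.85678364e-04]), 'tcp_pos': array([245.88603467, 574.08406502, 291.1385456 ]), 'ee_rot': array([-3.13970311e+00, -2.34716216e-04,  2.73684030e+00]), 'contact_force': array([-0.19501816,  0.45386036,  1.21228702]), 'moment': array([-0.00355998, -0.02810059, -0.02461428]), 'grasp_force': 0.0, 'opening': 1.0007575416901984}
{'camera_matrix': array([[410.42105983,   0.        , 282.53785987],
       [  0.        , 410.42105983, 210.60573327],
       [  0.        ,   0.        ,   1.        ]]), 'pose': array([[ 6.97876034e-02,  9.74186591e-01, -2.14686229e-01,
         2.51117142e+02],
       [-9.97546403e-01,  6.93498103e-02, -9.58010876e-03,
        -4.94851110e+01],
       [ 5.55563578e-03,  2.14828048e-01,  9.766360
[... 1297 characters left out ...]
e scoop_lug 0.54 [199. 376.] [611. 184.  46.]
scene scoop_lug 0.34 [160. 318.] [442. 118.  46.]
scene scoop_lip 0.66 [242. 199.] [ 493. -240.    0.]
scene key_round 0.7 [261. 192.] [ 534. -275.    4.]
scene key_round 0.69 [140. 397.] [461. 360.   4.]
scene key_round 0.62 [280. 392.] [793. 117.   4.]
scene key_square 0.72 [257. 207.] [ 540. -239.    4.]
scene key_square 0.66 [140. 397.] [459. 360.   4.]
scene bowl 0.78 [291. 125.] [ 530. -440.    0.]
scene bowl 0.75 [ 97. 348.] [262. 326.   0.]
scene bowl 0.74 [176. 154.] [ 261. -269.    0.]
scene dock_disc 0.56 [141. 395.] [459. 355.   0.]
scene dock_slot 0.8 [198. 377.] [589. 210.   0.]
scene dock_disc_floor 0.8 [142. 398.] [466. 358.   4.]
```

View pics/top1.png

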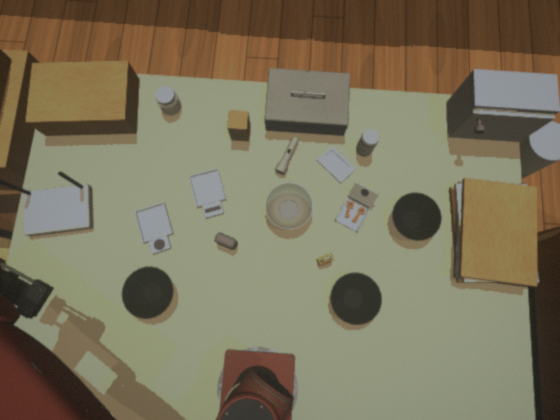

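View pics/scene1.png

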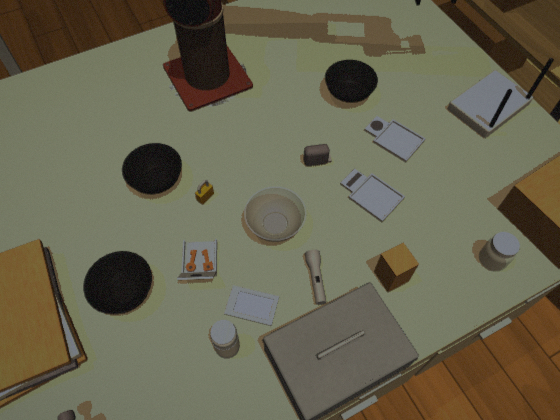

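The top view shows the scoop at about (row 212, col 353) with its open end facing the robot, and the glass bowl at (207, 289). The disc dock is at (223, 155) with its label at (244, 159), and the bar dock is at (188, 208). I'll look closer with the wrist camera, starting with the dock.

```bash
python3 -m handwheel '{"dp":[[-40,-18,0],[-100,-45,0],[-160,-72,0],[-220,-100,0],[-270,-122,0],[-302,-136,0],[-302,-136,0],[-302,-136,0]],"delta_rot":[[0,0,0],[0,0,0],[0,0,0],[0,0,0],[0,0,0],[0,0,0],[0,0,0],[0,0,0]],"grip":[0.4,0.4,0.4,0.4,0.4,0.4,0.4,0.4]}'
python3 - <<'E'
from h import *
KT=cam("wrist"); save("wrist","w1.png")
for l,z in (("bowl",0),("dock_disc",0),("dock_slot",0),("dock_disc_floor",4)):
    for d in mark_of("wrist",l)[:3]: print(l,round(d["p"],2),np.round(d["location"]),px2w("wrist",*d["location"],z,KT).round())
for l,z in (("torch",0),("tag_frame",0),("padlock",0),("tape",0),("oil",0),("bulbs",0)):
    for d in mark_of("top",l)[:2]: print(l,round(d["p"],2),np.round(d["location"]),px2w("top",*d["location"],z).round())
print(px2w("top",132,308,0))
E
```

```text
time: 2.0
tcp_pos: [469.9, 330.8, 292.2]
ee_rot: [3.141, -0.001, 2.736]
contact_force: [0.9, 0.9, -0.8]
opening: 0.404
grasp_force: 0.0
bowl 0.67 [  5. 203.] [253. 336.   0.]
bowl 0.59 [337.  50.] [536. -54.   0.]
dock_disc 0.87 [178. 300.] [466. 360.   0.]
dock_disc_floor 0.6 [174. 301.] [460. 364.   4.]
torch 0.59 [155. 288.] [717. -41.   0.]
tag_frame 0.75 [162. 339.] [ 703. -210.    0.]
tag_frame 0.39 [226. 343.] [ 495. -230.    0.]
padlock 0.47 [258. 322.] [ 388. -169.    0.]
tape 0.63 [245. 230.] [410. 119.   0.]
tape 0.63 [191. 367.] [ 614. -302.    0.]
oil 0.68 [148. 365.] [ 759. -292.    0.]
bulbs 0.62 [132. 239.] [784. 126.   0.]
[ 801.19293919 -102.4107605     0.        ]
```

View pics/w1.png

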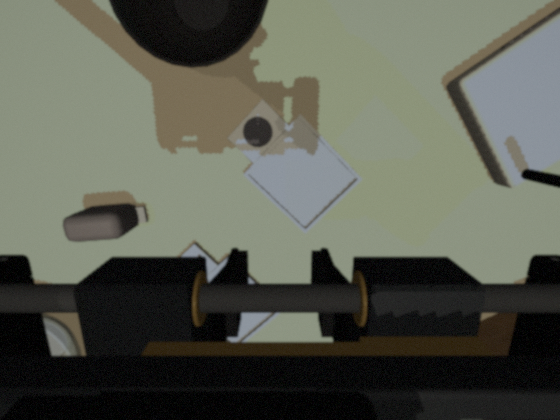

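The wrist view shows the disc dock tray with corners near (row, col) (172,246), (117,302), (180,358) and (228,305), and the label disc at (131,258). Next I'll fit it numerically and move to look at the scoop and bowl.

```bash
python3 - <<'E'
from h import *
KT=cam("wrist"); im=cv2.imread('pics/w1.png'); print(im[175,300],im[150,400],im[190,400])
P=[px2w("wrist",r,c,10,KT) for r,c in((172,246),(117,302),(180,358),(228,305),(131,258))]
print(np.round(P)[:,:2]); c=np.mean(P[:4],axis=0); v=P[4]-c; print("c",c.round(1),"label",v.round(1),np.degrees(np.arctan2(v[1],v[0])))
print([np.linalg.norm(P[i]-P[(i+1)%4]).round(1) for i in range(4)])
# hsv saturation segmentation
hsv=cv2.cvtColor(im,cv2.COLOR_BGR2HSV)
m=((hsv[...,1]<45)&(hsv[...,2]>110)).astype('u1'); 
n,l,st,ce=cv2.connectedComponentsWithStats(m); k=l[178,302]; print(st[k])
ys,xs=np.where(l==k); W=np.array([px2w("wrist",r,cc,10,KT)[:2] for r,cc in zip(ys,xs)],'f4'); print(cv2.minAreaRect(W))
b=cv2.HoughCircles
d=(hsv[...,2]<80)[105:160,225:300]; n,l,st,ce=cv2.connectedComponentsWithStats(d.astype('u1')); print(st,ce)
E
python3 -m handwheel '{"dp":[[0,-40,0],[-20,-100,0],[-40,-160,0],[-60,-220,0],[-60,-280,0],[-60,-340,0],[-60,-400,0],[-60,-450,0],[-60,-480,0],[-60,-480,0],[-60,-480,0]],"delta_rot":[[0,0,0],[0,0,0],[0,0,0],[0,0,0],[0,0,0],[0,0,0],[0,0,0],[0,0,0],[0,0,0],[0,0,0],[0,0,0]],"grip":[0.4,0.4,0.4,0.4,0.4,0.4,0.4,0.4,0.4,0.4,0.4]}'
python3 - <<'E'
from h import *
KT=cam("wrist"); save("wrist","w2.png")
for l,z in (("bowl",0),("scoop",0),("scoop_lip",0),("scoop_lug",46),("key_round",4),("key_square",4)):
    for d in mark_of("wrist",l)[:3]: print(l,round(d["p"],2),np.round(d["location"]),px2w("wrist",*d["location"],z,KT).round())
E
```

```text
[157 151 143] [130 148 141] [125 151 142]
[[432. 304.]
 [400. 389.]
 [494. 423.]
 [525. 342.]
 [395. 336.]]
c [462.6 364.4  10. ] label [-67.9 -28.1   0. ] -157.5005353148448
[np.float64(90.4), np.float64(99.4), np.float64(86.7), np.float64(100.2)]
[    0     0   560   283 87994]
((432.3044738769531, 346.9447326660156), (716.1495361328125, 322.6255187988281), 66.80935668945312)
[[   0    0   75   55 3479]
 [  19   12   28   30  646]] [[37.85541822 27.1181374 ]
 [32.39318885 26.36377709]]
time: 3.92
tcp_pos: [336.4, -134.0, 292.3]
ee_rot: [3.141, 0.0, 2.736]
contact_force: [0.2, 1.0, -0.3]
opening: 0.399
grasp_force: 0.0
bowl 0.97 [186. 161.] [ 273. -267.    0.]
scoop 0.81 [349. 256.] [ 537. -257.    0.]
scoop_lip 0.91 [321. 259.] [ 496. -234.    0.]
key_round 0.44 [356. 248.] [ 541. -271.    4.]
key_square 0.58 [356. 268.] [ 551. -243.    4.]
```

View pics/w2.png

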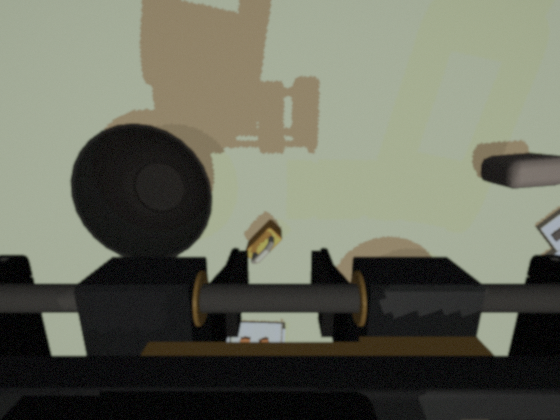

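The scoop is hidden behind the gripper here (about row 335, col 260), so I'll go further out.

```bash
python3 -m handwheel '{"dp":[[-40,8,0],[-100,20,0],[-160,30,0],[-210,40,0],[-255,49,0],[-255,49,0],[-255,49,0]],"delta_rot":[[0,0,0],[0,0,0],[0,0,0],[0,0,0],[0,0,0],[0,0,0],[0,0,0]],"grip":[0.4,0.4,0.4,0.4,0.4,0.4,0.4]}'
python3 - <<'E'
from h import *
KT=cam("wrist"); im=save("wrist","w3.png")
print(KT[1][:3,3])
for l,z in (("bowl",0),("scoop",0),("scoop_lip",0),("scoop_lug",46),("key_round",4),("key_square",4)):
    for d in mark_of("wrist",l)[:2]: print(l,round(d["p"],2),np.round(d["location"]),px2w("wrist",*d["location"],z,KT).round())
cv2.imwrite('pics/w3c.png',cv2.resize(im[0:280,60:460,::-1],(800,560),interpolation=cv2.INTER_CUBIC))
E
```

```text
time: 5.15
tcp_pos: [589.5, -189.2, 291.5]
ee_rot: [-3.142, -0.002, 2.737]
contact_force: [0.4, 0.2, 0.4]
opening: 0.399
grasp_force: 0.0
[ 520.32988931 -159.66310409  383.89320391]
bowl 0.88 [102. 366.] [533. -56.   0.]
bowl 0.62 [220.  80.] [ 525. -437.    0.]
scoop 0.62 [172. 212.] [ 536. -255.    0.]
scoop 0.26 [181. 201.] [ 540. -273.    0.]
scoop_lip 0.93 [135. 211.] [ 495. -237.    0.]
scoop_lug 0.61 [228. 205.] [ 587. -279.   46.]
key_round 0.77 [179. 199.] [ 537. -273.    4.]
key_square 0.55 [181. 226.] [ 551. -244.    4.]
```

View pics/w3c.png

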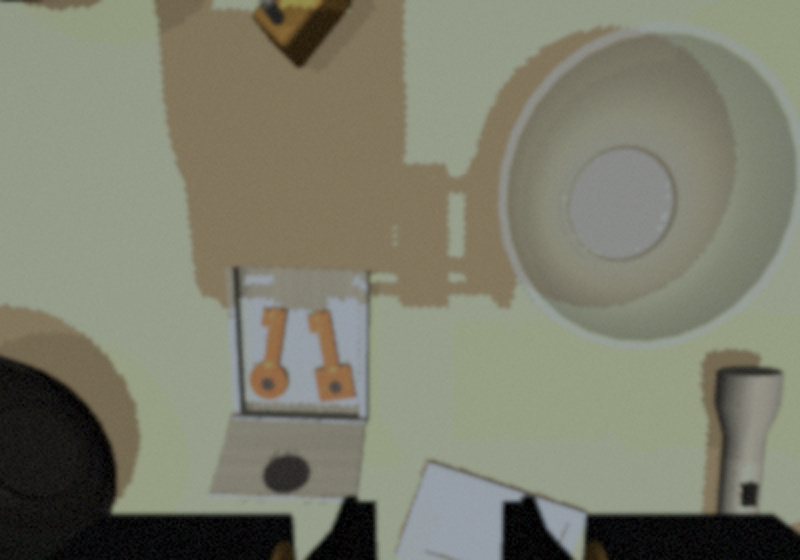

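This view shows the scoop with both keys pointing to the open end, its front corners at crop (267,232) and (268,370), and the top edge of the lug at (492,211)–(496,360). The glass bowl's rim is centred near crop (186,650).

```bash
python3 - <<'E'
from h import *
KT=cam("wrist")
f=lambda r,c,z: px2w("wrist",r/2-.25,c/2+60-.25,z,KT)
print("bowl ctr rim",[f(186,650,60).round(1),((f(186,500,60)+f(186,799,60))/2).round(1), np.linalg.norm(f(186,500,60)-f(186,799,60)), ((f(22,650,60)+f(350,650,60))/2).round(1),np.linalg.norm(f(22,650,60)-f(350,650,60)),"floor",f(203,622,5).round(1)])
for n,a,b,z in(("front",(268,233),(268,370),16),("frontfloor",(300,242),(300,362),4),("lugtop",(492,211),(496,360),65),("lugbase",(413,233),(418,368),21)):
    A=f(*a,z);B=f(*b,z);v=A-B;  # points to -y?? left=scoop right side
    print(n,A.round(1),B.round(1),((A+B)/2).round(1),np.linalg.norm(v).round(1),"yaw",np.degrees(np.arctan2(v[1],v[0]))-90)
A=f(268,370,16);B=f(415,365,16);v=A-B;print("rwall",np.linalg.norm(v),np.degrees(np.arctan2(v[1],v[0])))
A=f(268,233,16);B=f(413,233,16);v=A-B;print("lwall",np.linalg.norm(v),np.degrees(np.arctan2(v[1],v[0])))
E
```

```text
bowl ctr rim [array([531. , -53.8,  60. ]), array([530.9, -54. ,  60. ]), np.float64(144.48108070919488), array([535.8, -55.3,  60. ]), np.float64(149.47618786119256), 'floor', array([535.2, -53.2,   5. ])]
front [ 480.7 -270.4   16. ] [ 511.4 -198.9   16. ] [ 496.  -234.7   16. ] 77.8 yaw -203.23263970581104
frontfloor [ 497.8 -277.8    4. ] [ 525.9 -212.3    4. ] [ 511.8 -245.1    4. ] 71.3 yaw -203.2315775975866
lugtop [ 585.3 -322.9   65. ] [ 619.3 -249.4   65. ] [ 602.3 -286.2   65. ] 81.0 yaw -204.87116396701896
lugbase [ 555.1 -308.8   21. ] [ 589.7 -236.1   21. ] [ 572.4 -272.4   21. ] 80.5 yaw -205.41961377839374
rwall 86.22234245174913 153.03703362885125
lwall 85.1405811240037 151.64025522622168
```

```bash
cat >> h.py <<'E'
def frame(yaw,tip=0):  # scoop rotation (deg), nose-down tip
    return R.from_euler('z',yaw,degrees=True)*R.from_euler('y',tip,degrees=True)
c,s=np.cos(np.radians(35)),np.sin(np.radians(35))
G=np.array([[0,-c,s],[-1,0,0],[0,-s,-c]])  # tool axes in scoop frame
def tool_for(origin,yaw,tip=0,lat=6,back=0):
    F=frame(yaw,tip); Rt=F.as_matrix()@G
    g=np.array(origin)+F.as_matrix()@[-62.4,lat,46.2]
    return g-Rt[:,2]*(51+back),Rt
def rows(p,Rt,base=None):
    s_=state(); R0=R.from_euler('xyz',s_["ee_rot"]).as_matrix() if base is None else base[1]
    p0=np.array(s_["tcp_pos"]) if base is None else base[0]
    return (R0.T@(p-p0)).round(1),np.degrees(R.from_matrix(R0.T@Rt).as_rotvec()).round(1)
E
python3 - <<'E'
from h import *
d=recognise("top","oil")[0]; print(d)
b=d["box"];print(px2w("top",b[1]+9,(b[0]+b[2])/2,110))
snapshot("scene")
for d in mark_of("scene","oil")[:2]: print(d, px2w("scene",*d["location"],0))
print(state()["joint_positions"].round(2))
for back in(150,0): print(tool_for([534.5,-254,0],154.5,0,6,back)[0],rows(*tool_for([534.5,-254,0],154.5,0,6,back)))
E
```

```text
{'box': [355.2, 129.7, 377.4, 157.2], 'p': 0.67}
[ 744.62971973 -274.07832074  110.        ]
{'location': [347.0, 227.8], 'p': 0.69} [ 756.38428048 -286.31721263    0.        ]
{'location': [224.2, 276.3], 'p': 0.59} [536.71408179 -52.07518832   0.        ]
[-0.44  0.21  1.54 -0.    1.39 -1.6 ]
[ 692.29628699 -335.91253931  210.8495609 ] (array([-151.7,  -94. ,   81.9]), array([27. , 28.1, 89.1]))
[ 614.64103936 -298.8728862    87.97675426] (array([-65.7, -90.5, 204.7]), array([27. , 28.1, 89.1]))
```

```bash
python3 -m handwheel '{"dp":[[-30,-20,0],[-60,-40,0],[-90,-60,10],[-120,-80,20],[-151,-94,40],[-151,-94,60],[-151,-94,82],[-151.7,-94,82],[-151.7,-94,82],[-151.7,-94,82],[-151.7,-94,82],[-151.7,-94,82]],"delta_rot":[[2.7,2.8,8.9],[5.4,5.6,17.8],[8.1,8.4,26.7],[10.8,11.2,35.6],[13.5,14,44.5],[16.2,16.8,53.4],[18.9,19.6,62.3],[21.6,22.4,71.2],[24.3,25.2,80.1],[27,28.1,89.1],[27,28.1,89.1],[27,28.1,89.1]],"grip":[0.4,0.4,0.4,0.4,0.4,0.4,0.4,0.4,0.4,0.4,0.4,0.4]}'
python3 - <<'E'
from h import *
KT=cam("wrist"); im=save("wrist","w4.png")
for l,z in (("scoop_lug",46),("scoop_lip",0)):
    for d in mark_of("wrist",l)[:2]: print(l,round(d["p"],2),np.round(d["location"]),px2w("wrist",*d["location"],z,KT).round())
print(rows(*tool_for([534.5,-254,0],154.5,0,6,0)), state()["joint_positions"].round(2))
E
```

```text
time: 7.15
tcp_pos: [692.4, -335.8, 210.0]
ee_rot: [-2.532, -0.001, 1.13]
contact_force: [-0.0, 0.4, -0.1]
opening: 0.402
grasp_force: 0.0
scoop_lug 0.84 [202. 281.] [ 593. -281.   46.]
scoop_lip 0.61 [186. 232.] [ 496. -238.    0.]
(array([-4.000e-01, -1.000e-01,  1.504e+02]), array([0.1, 0.1, 0.2])) [-0.53  1.14  0.42 -0.06  2.19 -0.11]
```

View pics/w4.png

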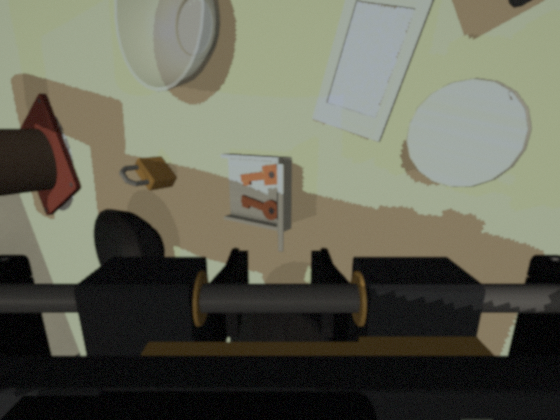

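The lug shows edge-on at col 281, centred between the fingers, and the oil can at (132,467) is clear. I'll go down along the plate and close.

```bash
python3 -m handwheel '{"dp":[[0,0,30],[0,0,60],[0,0,90],[0,0,110],[0,0,125],[0,0,138],[0,0,146],[0,0,150],[0,0,150],[0,0,150]],"delta_rot":[[0,0,0],[0,0,0],[0,0,0],[0,0,0],[0,0,0],[0,0,0],[0,0,0],[0,0,0],[0,0,0],[0,0,0]],"grip":[0.4,0.4,0.4,0.4,0.4,0.4,0.4,0.4,0.4,0.4]}'
python3 -m handwheel '{"dp":[[0,0,0],[0,0,0],[0,0,0],[0,0,0],[0,0,0],[0,0,0]],"delta_rot":[[0,0,0],[0,0,0],[0,0,0],[0,0,0],[0,0,0],[0,0,0]],"grip":[0.25,0.15,0,0,0,0]}' 45
```

```text
time: 8.55
tcp_pos: [615.1, -299.1, 87.8]
ee_rot: [-2.532, -0.0, 1.127]
contact_force: [0.2, -0.0, 0.7]
opening: 0.402
grasp_force: 0.0
time: 9.3
tcp_pos: [614.6, -298.8, 87.0]
ee_rot: [-2.53, -0.0, 1.127]
contact_force: [-0.5, -0.2, -1.7]
opening: 0.051
grasp_force: 45.0
```

Grip confirmed: 4.4 mm opening at 45 N. Next, lift straight up.

```bash
python3 -m handwheel '{"dp":[[0,-5.7,-8.2],[0,-17,-24.6],[0,-34,-49],[0,-52,-74],[0,-68,-97],[0,-74.6,-106.5],[0,-74.6,-106.5],[0,-74.6,-106.5]],"delta_rot":[[0,0,0],[0,0,0],[0,0,0],[0,0,0],[0,0,0],[0,0,0],[0,0,0],[0,0,0]],"grip":[0,0,0,0,0,0,0,0]}'
python3 - <<'E'
from h import *
KT=cam("wrist"); save("wrist","w5.png"); save("scene","s5.png")
im=snapshot("scene"); cv2.imwrite('pics/s5c.png',cv2.resize(im[150:360,60:340,::-1],(800,600),interpolation=cv2.INTER_CUBIC))
for z in(130,85): print(tool_for([610.7,-91.1,z],154.5)[0],rows(*tool_for([610.7,-91.1,z],154.5)))
E
```

```text
time: 10.3
tcp_pos: [614.3, -298.6, 216.0]
ee_rot: [-2.529, -0.0, 1.127]
contact_force: [0.5, -0.3, -3.0]
opening: 0.056
grasp_force: 45.0
[ 690.84103936 -135.9728862   217.97675426] (array([179.8,  -1.8,  -1.4]), array([-0.1,  0. ,  0.1]))
[ 690.84103936 -135.9728862   172.97675426] (array([179.8,  24.1,  35.4]), array([-0.1,  0. ,  0.1]))
```

View pics/s5c.png

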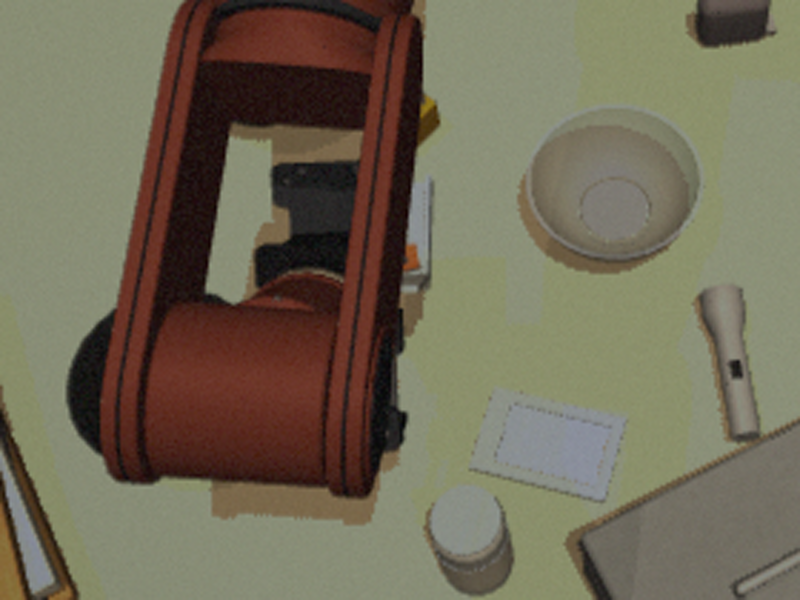

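The scoop is held and lifted, with a key visible in it at crop (258,410). The bowl is to the right at (185,615).

```bash
python3 -m handwheel '{"dp":[[6,0,0],[20,0,0],[45,0,0],[75,0,0],[105,0,0],[135,-1,-1],[160,-1,-1],[174,-1,-1],[180,-1,-1],[180,-1,-1],[180,-1,-1]],"delta_rot":[[0,0,0],[0,0,0],[0,0,0],[0,0,0],[0,0,0],[0,0,0],[0,0,0],[0,0,0],[0,0,0],[0,0,0],[0,0,0]],"grip":[0,0,0,0,0,0,0,0,0,0,0]}'
python3 - <<'E'
from h import *
KT=cam("wrist"); im=save("wrist","w6.png")
for l,z in (("bowl",0),("scoop_lip",130),("scoop",130)):
    for d in mark_of("wrist",l)[:2]: print(l,round(d["p"],2),np.round(d["location"]),px2w("wrist",*d["location"],z,KT).round())
print(rows(*tool_for([610.7,-91.1,70],154.5)),state()["contact_force"])
E
```

```text
time: 11.82
tcp_pos: [691.5, -137.3, 218.8]
ee_rot: [-2.531, 0.0, 1.125]
contact_force: [-0.4, 0.6, -1.9]
opening: 0.055
grasp_force: 45.0
bowl 0.96 [35. 73.] [260. 322.   0.]
bowl 0.73 [187. 263.] [534. -55.   0.]
scoop_lip 0.57 [219. 205.] [570. -75. 130.]
scoop 0.79 [226. 245.] [610. -92. 130.]
scoop 0.65 [103. 404.] [737. -64. 130.]
(array([ 0.6, 34. , 50.5]), array([ 0., -0., -0.])) [-0.85504295 -0.48875017 -1.9639043 ]
```

View pics/w6.png

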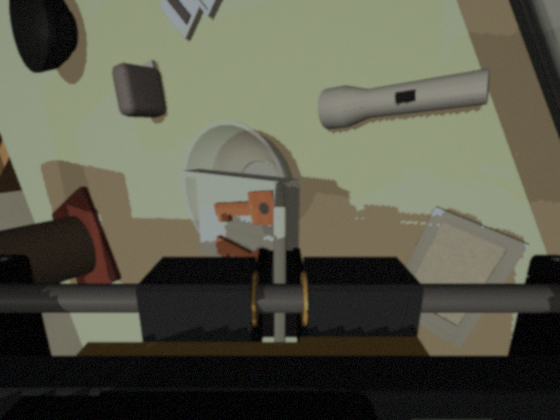

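The scoop is over the bowl with both keys in it, at (207,255) and (245,240), and its lip is where I predicted. Lowering.

```bash
python3 -m handwheel '{"dp":[[0,3,4],[0,10,15],[0,20,29],[0,28,41],[0,32,47],[0,33.4,49],[0,33.4,49],[0,33.4,49]],"delta_rot":[[0,0,0],[0,0,0],[0,0,0],[0,0,0],[0,0,0],[0,0,0],[0,0,0],[0,0,0]],"grip":[0,0,0,0,0,0,0,0]}'
python3 -m handwheel '{"dp":[[0,1.2,1.6],[0,2.3,3.3],[0,2.3,3.3],[0,2.3,3.3]],"delta_rot":[[0,0,0],[0,0,0],[0,0,0],[0,0,0]],"grip":[0,0,0,0]}'
python3 -m handwheel '{"dp":[[0,0.9,1.2],[0,1.2,1.6],[0,1.2,1.6]],"delta_rot":[[0,0,0],[0,0,0],[0,0,0]],"grip":[0,0,0]}'
```

```text
time: 13.02
tcp_pos: [691.5, -136.0, 160.4]
ee_rot: [-2.532, -0.0, 1.127]
contact_force: [0.5, 0.0, -1.3]
opening: 0.052
grasp_force: 45.0
time: 13.52
tcp_pos: [691.1, -135.8, 155.4]
ee_rot: [-2.531, -0.0, 1.127]
contact_force: [-0.5, -0.0, -0.8]
opening: 0.052
grasp_force: 45.0
time: 13.9
tcp_pos: [691.1, -135.9, 153.4]
ee_rot: [-2.531, -0.0, 1.127]
contact_force: [0.4, 0.4, -2.5]
opening: 0.055
grasp_force: 45.0
```

```bash
for i in 1; do python3 -m handwheel '{"dp":[[0,0.9,1.2],[0,1.2,1.6],[0,1.2,1.6]],"delta_rot":[[0,0,0],[0,0,0],[0,0,0]],"grip":[0,0,0]}' | grep -E "tcp|contact"; python3 -m handwheel '{"dp":[[0,0.9,1.2],[0,0.9,1.2]],"delta_rot":[[0,0,0],[0,0,0]],"grip":[0,0]}'| grep -E "tcp|contact"; python3 -c "
from h import *
print(np.mean([state()['contact_force'] for _ in range(10)],0))"; done
```

```text
tcp_pos: [691.2, -135.9, 151.4]
contact_force: [0.7, -0.3, -1.2]
tcp_pos: [691.2, -135.9, 149.8]
contact_force: [0.4, -0.4, -1.8]
[ 0.4352481  -0.40654687 -1.80597758]
```

```bash
python3 -m handwheel '{"dp":[[0,0.6,0.8],[0,0.6,0.8]],"delta_rot":[[0,0,0],[0,0,0]],"grip":[0,0]}'| grep -E "tcp|contact"
```

```text
tcp_pos: [691.3, -136.0, 148.9]
contact_force: [-0.5, -0.1, -2.6]
```

```bash
python3 -m handwheel '{"dp":[[0,0.6,0.8],[0,0.6,0.8]],"delta_rot":[[0,0,0],[0,0,0]],"grip":[0,0]}'| grep -E "tcp|contact"
```

```text
tcp_pos: [691.3, -136.0, 147.9]
contact_force: [0.4, 0.1, -1.0]
```

```bash
python3 -m handwheel '{"dp":[[0,0.6,0.8],[0,0.6,0.8]],"delta_rot":[[0,0,0],[0,0,0]],"grip":[0,0]}'| grep -E "tcp|contact"
```

```text
tcp_pos: [691.4, -136.0, 147.0]
contact_force: [-1.3, 0.5, -2.1]
```

```bash
python3 -m handwheel '{"dp":[[0,0.6,0.8],[0,0.6,0.8]],"delta_rot":[[0,0,0],[0,0,0]],"grip":[0,0]}'; python3 -c "
from h import *
save('wrist','w7.png')
"
```

```text
time: 15.52
tcp_pos: [691.5, -136.0, 146.7]
ee_rot: [-2.531, -0.0, 1.127]
contact_force: [-0.1, -0.8, 1.7]
opening: 0.052
grasp_force: 45.0
```

```bash
python3 -m handwheel '{"dp":[[0,0.4,0.6],[0,0.4,0.6],[0,0.4,0.6]],"delta_rot":[[0,0,0],[0,0,0],[0,0,0]],"grip":[0,0,0]}'; python3 - <<'E'
from h import *
KT=cam("wrist")
for z in [1]:
    snapshot("wrist")
    for l,z in (("bowl",0),("scoop_lip",60)):
        for d in mark_of("wrist",l)[:2]: print(l,round(d["p"],2),np.round(d["location"]),px2w("wrist",*d["location"],z,KT).round())
# tipping poses about lip; lip first raised/advanced
u=frame(154.5).as_matrix()[:,0]; B=np.array([534,-54.5,0])
def org(lip,tip): return lip-frame(154.5,tip).as_matrix()@[45,0,0]
b=(np.array(state()["tcp_pos"]),R.from_euler('xyz',state()["ee_rot"]).as_matrix())
b=(tool_for([610.7,-91.1,58],154.5)[0],tool_for([610.7,-91.1,58],154.5)[1])
for d,z,t in [(40,70,0),(35,72,7),(30,72,14),(25,70,21),(22,68,28),(20,66,34),(20,66,40),(20,66,46),(20,66,52),(20,66,56),(20,66,60)]:
    L=B-u*d; L[2]=z
    print(t,*rows(*tool_for(org(L,t),154.5,t),base=b))
E
```

```text
time: 15.95
tcp_pos: [691.7, -136.1, 146.5]
ee_rot: [-2.532, -0.0, 1.127]
contact_force: [1.1, -1.3, 5.2]
opening: 0.056
grasp_force: 45.0
bowl 0.75 [208. 246.] [564. -75.   0.]
bowl 0.68 [20. 17.] [247. 338.   0.]
scoop_lip 0.94 [219. 205.] [574. -75.  60.]
0 [ 0.  -6.9 -9.8] [0. 0. 0.]
7 [  0.  -30.9 -15. ] [-7. -0.  0.]
14 [  0.  -54.4 -16.1] [-14.  -0.  -0.]
21 [  0.  -77.2 -13.3] [-21.   0.   0.]
28 [  0.  -98.3  -9.1] [-28.   0.   0.]
34 [   0.  -115.6   -3.7] [-34.   0.   0.]
40 [   0.  -132.     0.6] [-40.   0.  -0.]
46 [   0.  -148.     6.6] [-46.   0.   0.]
52 [   0.  -163.1   14.3] [-52.  -0.   0.]
56 [   0.  -172.8   20.3] [-56.  -0.   0.]
60 [   0.  -182.    26.9] [-60.  -0.  -0.]
```

Contact is about 7 N with the lip 40 mm from the bowl's axis, so the resting step is done. Tip gradually about the lip.

```bash
python3 -m handwheel '{"dp":[[0,-3.5,-5],[0,-6.9,-9.8],[0,-18,-13],[0,-31,-15],[0,-43,-16],[0,-54.4,-16.1],[0,-66,-15],[0,-77.2,-13.3],[0,-88,-11],[0,-98.3,-9.1],[0,-107,-6.5],[0,-115.6,-3.7]],"delta_rot":[[0,0,0],[0,0,0],[-3.5,0,0],[-7,0,0],[-10.5,0,0],[-14,0,0],[-17.5,0,0],[-21,0,0],[-24.5,0,0],[-28,0,0],[-31,0,0],[-34,0,0]],"grip":[0,0,0,0,0,0,0,0,0,0,0,0]}'
python3 - <<'E'
from h import *
save("wrist","w8.png")
u=frame(154.5).as_matrix()[:,0]; B=np.array([534,-54.5,0])
def org(lip,tip): return lip-frame(154.5,tip).as_matrix()@[45,0,0]
L=B-u*20; L[2]=66
b=tool_for(org(L,34),154.5,34)
for t in(38,42,46,50,54,58,60): print(t,*rows(*tool_for(org(L,t),154.5,t),base=b))
print(rows(*b))
E
```

```text
time: 17.6
tcp_pos: [607.2, -96.0, 214.8]
ee_rot: [-3.125, -0.0, 1.127]
contact_force: [-0.8, -0.4, -1.9]
opening: 0.053
grasp_force: 45.0
38 [ -0.  -10.6  -3.9] [-4. -0.  0.]
42 [ -0.  -21.5  -7.1] [-8. -0. -0.]
46 [ -0.  -32.6  -9.5] [-12.   0.   0.]
50 [ -0.  -43.9 -11.1] [-16.  -0.  -0.]
54 [ -0.  -55.2 -12. ] [-20.   0.  -0.]
58 [ -0.  -66.5 -12. ] [-24.  -0.  -0.]
60 [ -0.  -72.2 -11.7] [-26.   0.  -0.]
(array([-0.4,  1.2, -0.3]), array([ 0.1, -0. ,  0.1]))
```

```bash
python3 -m handwheel '{"dp":[[0,-5,-2],[0,-10.6,-3.9],[0,-16,-5.5],[0,-21.5,-7.1],[0,-27,-8.3],[0,-32.6,-9.5],[0,-38,-10.3],[0,-43.9,-11.1],[0,-55.2,-12],[0,-66.5,-12],[0,-72.2,-11.7],[0,-72.2,-11.7]],"delta_rot":[[-2,0,0],[-4,0,0],[-6,0,0],[-8,0,0],[-10,0,0],[-12,0,0],[-14,0,0],[-16,0,0],[-20,0,0],[-24,0,0],[-26,0,0],[-26,0,0]],"grip":[0,0,0,0,0,0,0,0,0,0,0,0]}'
python3 -m handwheel '{"dp":[[0,0,0],[0,0,0],[0,0,0],[0,0,0],[0,0,0],[0,0,0],[0,0,0],[0,0,0],[0,0,0],[0,0,0],[0,0,0],[0,0,0]],"delta_rot":[[0,0,0],[0,0,0],[0,0,0],[0,0,0],[0,0,0],[0,0,0],[0,0,0],[0,0,0],[0,0,0],[0,0,0],[0,0,0],[0,0,0]],"grip":[0,0,0,0,0,0,0,0,0,0,0,0]}'
python3 - <<'E'
from h import *
a=save("wrist","w9.png"); b=snapshot("scene"); t=snapshot("top")
o=np.zeros((600,800,3),'u1'); o[:420,:420]=a[:420,:420]
o[:300,420:800]=cv2.resize(b[110:260,180:370],(380,300)); o[300:600,420:800]=cv2.resize(t[150:270,220:372],(380,300))
cv2.imwrite('pics/c9.png',o[:,:,::-1])
E
```

```text
time: 19.15
tcp_pos: [542.2, -64.9, 227.4]
ee_rot: [2.705, -0.0, 1.127]
contact_force: [-0.7, 0.4, -1.7]
opening: 0.057
grasp_force: 45.0
time: 20.65
tcp_pos: [542.8, -65.3, 227.6]
ee_rot: [2.705, -0.0, 1.127]
contact_force: [-1.1, 0.9, -1.2]
opening: 0.056
grasp_force: 45.0
```

View pics/c9.png

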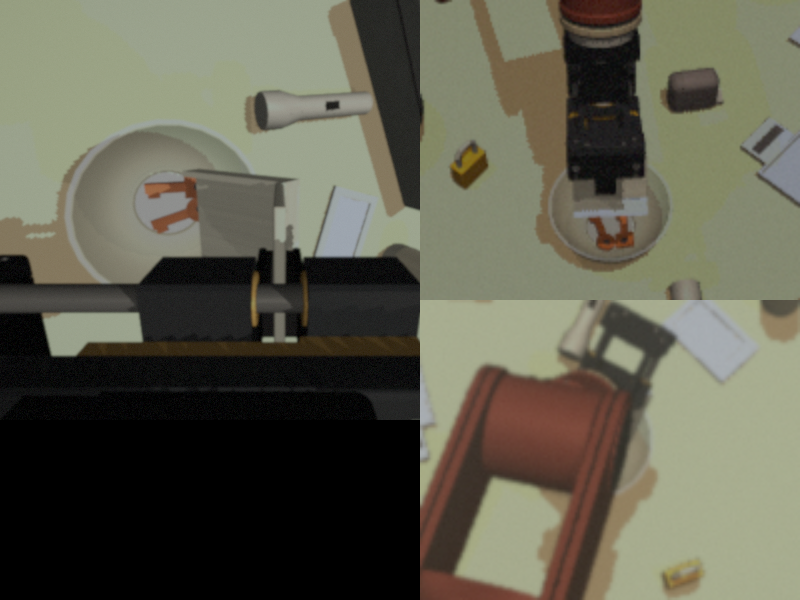

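Both keys lie in the bowl, at (188,170) and (215,178) in the wrist crop. I'll hold a little longer, then rise and level.

```bash
python3 -m handwheel '{"dp":[[0,0,0],[0,0,0],[0,0,0],[0,0,0],[0,0,0],[0,0,0],[0,0,0]],"delta_rot":[[0,0,0],[0,0,0],[0,0,0],[0,0,0],[0,0,0],[0,0,0],[0,0,0]],"grip":[0,0,0,0,0,0,0]}' | head -3
python3 - <<'E'
from h import *
u=frame(154.5).as_matrix()[:,0]; B=np.array([534,-54.5,0])
def org(lip,tip): return lip-frame(154.5,tip).as_matrix()@[45,0,0]
def P(d,z,t):
    L=B-u*d; L[2]=z; return tool_for(org(L,t),154.5,t)
b=P(20,66,60)
for d,z,t in[(20,76,60),(20,100,60),(22,125,55),(25,145,46),(28,150,37),(31,150,28),(35,150,19),(38,150,10),(40,150,3),(40,150,0)]: print(t,*rows(*P(d,z,t),base=b))
E
```

```text
time: 21.68
tcp_pos: [542.8, -65.3, 227.6]
ee_rot: [2.705, -0.0, 1.127]
60 [ 0.   4.2 -9.1] [0. 0. 0.]
60 [  0.   14.4 -30.8] [0. 0. 0.]
55 [  0.   39.6 -46.7] [ 5. -0.  0.]
46 [ -0.   72.5 -50.1] [14.  0.  0.]
37 [  0.   96.6 -36.8] [23. -0.  0.]
28 [ -0.  115.9 -16. ] [32.  0.  0.]
19 [ -0.  132.7   7.4] [41. -0. -0.]
10 [ -0.  145.1  32.3] [50.  0.  0.]
3 [ -0.  151.8  52.4] [57.  0.  0.]
0 [ -0.  153.2  60.8] [60.  0.  0.]
```

```bash
python3 -m handwheel '{"dp":[[0,4.2,-9.1],[0,14.4,-30.8],[0,39.6,-46.7],[0,72.5,-50.1],[0,96.6,-36.8],[0,115.9,-16],[0,132.7,7.4],[0,145.1,32.3],[0,151.8,52.4],[0,153.2,60.8],[0,153.2,60.8],[0,153.2,60.8]],"delta_rot":[[0,0,0],[0,0,0],[5,0,0],[14,0,0],[23,0,0],[32,0,0],[41,0,0],[50,0,0],[57,0,0],[60,0,0],[60,0,0],[60,0,0]],"grip":[0,0,0,0,0,0,0,0,0,0,0,0]}'
python3 -m handwheel '{"dp":[[0,0,0],[0,0,0],[0,0,0]],"delta_rot":[[0,0,0],[0,0,0],[0,0,0]],"grip":[0,0,0]}'|head -3
python3 - <<'E'
from h import *
KT=cam("wrist"); im=save("wrist","w10.png")
for l in("scoop","scoop_lip"):
    for d in mark_of("wrist",l)[:1]: print(l,d["p"],np.round(d["location"]),px2w("wrist",*d["location"],150,KT).round(),)
for l in("key_round","key_square"):
    for d in mark_of("wrist",l)[:2]: print(l,d["p"],px2w("wrist",*d["location"],10,KT).round(),)
for z in(150,60): print(tool_for([463,364.3,z],202.4)[0],rows(*tool_for([463,364.3,z],202.4)),state()["joint_positions"].round(2))
E
```

```text
time: 23.18
tcp_pos: [691.7, -136.0, 238.4]
ee_rot: [-2.534, -0.0, 1.127]
contact_force: [0.5, 0.1, -1.1]
opening: 0.055
grasp_force: 45.0
time: 23.55
tcp_pos: [691.4, -135.9, 238.2]
ee_rot: [-2.532, -0.0, 1.127]
scoop 0.64 [230. 244.] [608. -93. 150.]
scoop_lip 0.84 [219. 204.] [571. -74. 150.]
key_square 0.66 [396. -60.  10.]
[550.02328353 393.67873769 237.97675426] (array([ 417.6, -291.4,  203.2]), array([  0. , -27.5, -39.2])) [-0.33  0.87  0.81  0.07  2.06  0.13]
[550.02328353 393.67873769 147.97675426] (array([ 417.5, -239.8,  276.9]), array([  0. , -27.5, -39.2])) [-0.33  0.87  0.81  0.07  2.06  0.13]
```

```bash
python3 -m handwheel '{"dp":[[21,-15,10],[63,-44,30],[104,-73,51],[146,-102,71],[188,-131,91],[230,-160,112],[271,-189,132],[313,-219,152],[355,-248,173],[397,-277,193],[417.6,-291.4,203.2],[417.6,-291.4,203.2]],"delta_rot":[[0,-1.4,-2],[0,-4.1,-5.9],[0,-6.9,-9.8],[0,-9.6,-13.7],[0,-12.4,-17.6],[0,-15.1,-21.6],[0,-17.9,-25.5],[0,-20.6,-29.4],[0,-23.4,-33.3],[0,-26.1,-37.2],[0,-27.5,-39.2],[0,-27.5,-39.2]],"grip":[0,0,0,0,0,0,0,0,0,0,0,0]}'
python3 -m handwheel '{"dp":[[0,0,0],[0,0,0],[0,0,0],[0,0,0]],"delta_rot":[[0,0,0],[0,0,0],[0,0,0],[0,0,0]],"grip":[0,0,0,0]}'|head -3
python3 - <<'E'
from h import *
KT=cam("wrist"); im=save("wrist","w11.png")
for l,z in(("scoop",150),("scoop_lip",150),("dock_disc",0),("dock_slot",0)):
    for d in mark_of("wrist",l)[:1]: print(l,d["p"],np.round(d["location"]),px2w("wrist",*d["location"],z,KT).round(),)
for z in(60,20): print(rows(*tool_for([463,364.3,z],202.4)))
cv2.imwrite('pics/w11c.png',cv2.resize(im[60:280,90:390,::-1],(800,587),interpolation=cv2.INTER_CUBIC))
E
```

```text
time: 25.3
tcp_pos: [548.5, 396.5, 237.5]
ee_rot: [-2.53, 0.0, 1.967]
contact_force: [-0.0, 0.8, -1.0]
opening: 0.055
grasp_force: 45.0
time: 25.8
tcp_pos: [550.5, 393.0, 238.1]
ee_rot: [-2.531, 0.001, 1.961]
scoop 0.82 [228. 246.] [464. 363. 150.]
scoop_lip 0.65 [215. 203.] [421. 348. 150.]
dock_disc 0.56 [195. 335.] [464. 361.   0.]
(array([ 0.1, 51.6, 73.8]), array([-0.,  0.,  0.]))
(array([1.000e-01, 7.460e+01, 1.065e+02]), array([-0.,  0.,  0.]))
```

View pics/w11c.png

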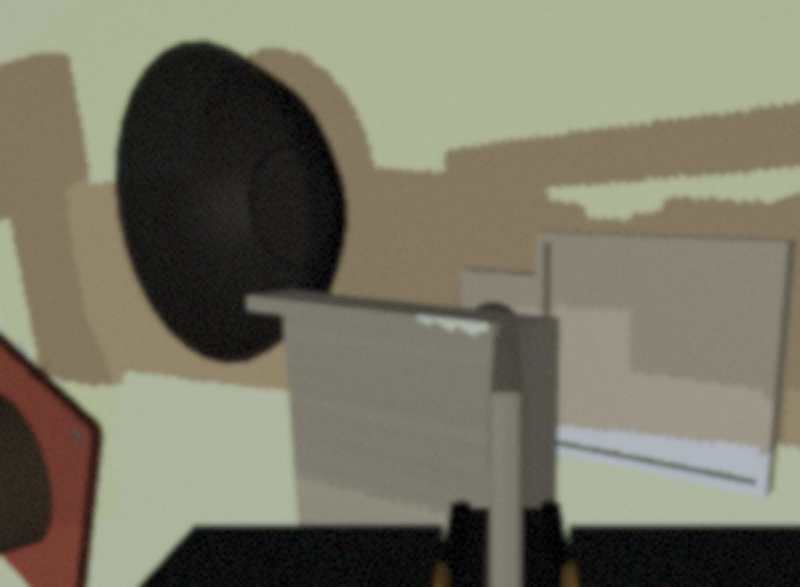

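The scoop is empty, and the disc dock below shows corners at crop (233,540), (240,793) and (493,770). I'll check these against my earlier dock measurement.

```bash
python3 - <<'E'
from h import *
KT=cam("wrist"); k=8/3
f=lambda r,c,z: px2w("wrist",r/k+60-.3,c/k+90-.3,z,KT)
D=frame(202.4).as_matrix(); C=np.array([463,364.3,0])
for q in((233,540),(240,793),(493,770)): print("dock local",(D.T@(f(*q,10)-C)).round(1))
print("label",(D.T@(f(272,462,10)-C)).round(1))
for q in((297,247),(320,556)): print("scoop local",(D.T@(f(*q,166 if q[1]<300 else 172)-C)).round(1))
E
```

```text
dock local [ 50.7 -47.7  10. ]
dock local [-54.7 -48.9  10. ]
dock local [-54.7  45.7  10. ]
label [ 92.5 -29.   10. ]
scoop local [ 45.4 -38.5 166. ]
scoop local [-57.3 -42.4 172. ]
```

```bash
python3 -m handwheel '{"dp":[[0.5,7,9],[1,20,28],[1.5,36,50],[1.5,50,69],[1.5,60,83],[1.5,64.3,89.2],[1.5,64.3,89.2],[1.5,64.3,89.2],[1.5,64.3,89.2]],"delta_rot":[[0,0,0],[0,0,0],[0,0,0],[0,0,0],[0,0,0],[0,0,0],[0,0,0],[0,0,0],[0,0,0]],"grip":[0,0,0,0,0,0,0,0,0]}'
python3 - <<'E'
from h import *
im=save("wrist","w12.png")
cv2.imwrite('pics/w12c.png',cv2.resize(im[110:260,150:350,::-1],(800,600),interpolation=cv2.INTER_CUBIC))
E
```

```text
time: 27.18
tcp_pos: [551.4, 395.9, 129.3]
ee_rot: [-2.533, 0.0, 1.962]
contact_force: [1.0, -0.4, -1.9]
opening: 0.054
grasp_force: 45.0
```

View pics/w12c.png

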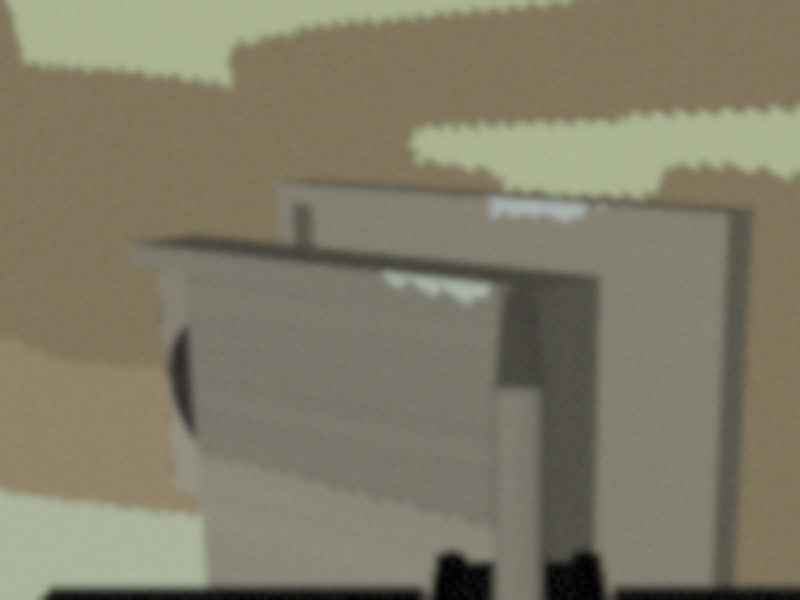

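The scoop hovers over the dock. The dock's rim corners are at crop (185,283) and (208,730), and the scoop's are at (243,133) and (272,598).

```bash
python3 - <<'E'
from h import *
KT=cam("wrist"); k=4
f=lambda r,c,z: px2w("wrist",r/k+110-.4,c/k+150-.4,z,KT)
D=frame(202.4).as_matrix(); C=np.array([463,364.3,0])
for q in((185,283),(208,730)): print("dock local (53,-48),(-53,-48)",(D.T@(f(*q,10)-C)).round(1))
print("dock bottom",(D.T@(f(212,750,0)-C)).round(1))
for q,z in(((243,133),57.3),((272,598),63.3)): print("scoop local (45,-40),(-45,-40)",(D.T@(f(*q,z)-C)).round(1))
print((D.T@(np.array(state()["tcp_pos"])-tool_for(C,202.4)[0])).round(1))
E
```

```text
dock local (53,-48),(-53,-48) [ 51.2 -47.2  10. ]
dock local (53,-48),(-53,-48) [-53.3 -48.6  10. ]
dock bottom [-52.4 -47.    0. ]
scoop local (45,-40),(-45,-40) [ 42.1 -40.7  57.3]
scoop local (45,-40),(-45,-40) [-60.1 -45.2  63.3]
[-2.  -1.5 41.1]
```

```bash
python3 -m handwheel '{"dp":[[-0.7,0,4],[-0.7,5,10],[-0.7,10,17],[-0.7,13.4,21.7],[-0.7,14.3,23],[-0.7,14.3,23],[-0.7,14.3,23]],"delta_rot":[[0,0,0],[0,0,0],[0,0,0],[0,0,0],[0,0,0],[0,0,0],[0,0,0]],"grip":[0,0,0,0,0,0,0]}'
python3 -m handwheel '{"dp":[[0,1.2,1.6],[0,2.3,3.3],[0,2.9,4.1],[0,2.9,4.1]],"delta_rot":[[0,0,0],[0,0,0],[0,0,0],[0,0,0]],"grip":[0,0,0,0]}'
```

```text
time: 28.1
tcp_pos: [550.0, 394.5, 101.4]
ee_rot: [-2.531, 0.0, 1.962]
contact_force: [-1.1, 0.1, -0.7]
opening: 0.052
grasp_force: 45.0
time: 28.6
tcp_pos: [549.7, 394.3, 95.8]
ee_rot: [-2.53, 0.001, 1.962]
contact_force: [-0.1, -0.6, -1.7]
opening: 0.054
grasp_force: 45.0
```

```bash
python3 -m handwheel '{"dp":[[0,0.6,0.8],[0,1.2,1.6],[0,1.2,1.6]],"delta_rot":[[0,0,0],[0,0,0],[0,0,0]],"grip":[0,0,0]}'
python3 -m handwheel '{"dp":[[0,0.6,0.8],[0,0.9,1.2],[0,0.9,1.2]],"delta_rot":[[0,0,0],[0,0,0],[0,0,0]],"grip":[0,0,0]}'
```

```text
time: 28.98
tcp_pos: [549.8, 394.4, 93.8]
ee_rot: [-2.53, 0.001, 1.962]
contact_force: [-0.2, 0.1, -1.4]
opening: 0.057
grasp_force: 45.0
time: 29.35
tcp_pos: [549.9, 394.4, 92.4]
ee_rot: [-2.53, 0.001, 1.962]
contact_force: [-0.1, 0.7, -2.3]
opening: 0.055
grasp_force: 45.0
```

```bash
python3 -m handwheel '{"dp":[[0,0.5,0.7],[0,0.5,0.7]],"delta_rot":[[0,0,0],[0,0,0]],"grip":[0,0]}' | grep -E "tcp|contact"
```

```text
tcp_pos: [549.9, 394.4, 91.5]
contact_force: [0.3, 0.8, -2.7]
```

```bash
python3 -m handwheel '{"dp":[[0,0.5,0.7],[0,0.5,0.7],[0,0.5,0.7]],"delta_rot":[[0,0,0],[0,0,0],[0,0,0]],"grip":[0,0,0]}' | grep -E "tcp|contact|rot"
```

```text
tcp_pos: [550.0, 394.5, 90.8]
ee_rot: [-2.531, 0.001, 1.962]
contact_force: [1.0, 1.1, -0.6]
```

```bash
python3 -m handwheel '{"dp":[[0,0.4,0.6],[0,0.4,0.6]],"delta_rot":[[0,0,0],[0,0,0]],"grip":[0,0]}' | grep -E "tcp|contact|rot"
```

```text
tcp_pos: [550.1, 394.4, 90.8]
ee_rot: [-2.531, 0.0, 1.962]
contact_force: [0.3, -0.2, 3.8]
```

```bash
python3 -m handwheel '{"dp":[[0,0,0],[0,0,0],[0,0,0],[0,0,0],[0,0,0],[0,0,0]],"delta_rot":[[0,0,0],[0,0,0],[0,0,0],[0,0,0],[0,0,0],[0,0,0]],"grip":[0.1,0.2,0.35,0.35,0.35,0.35]}'
python3 - <<'E'
from h import *
im=save("wrist","w13.png")
cv2.imwrite('pics/w13c.png',cv2.resize(im[60:280,90:390,::-1],(800,587),interpolation=cv2.INTER_CUBIC))
E
```

```text
time: 30.98
tcp_pos: [549.9, 394.4, 90.0]
ee_rot: [-2.531, 0.001, 1.962]
contact_force: [-0.2, 0.7, 0.0]
opening: 0.347
grasp_force: 0.0
```

Contact on the floor was gentle and the scoop is released. Next I'll back out along the plate and look.

```bash
python3 -m handwheel '{"dp":[[0,0,-10],[0,0,-35],[0,0,-65],[0,0,-100],[0,0,-140],[0,0,-160],[0,0,-160],[0,0,-160]],"delta_rot":[[0,0,0],[0,0,0],[0,0,0],[0,0,0],[0,0,0],[0,0,0],[0,0,0],[0,0,0]],"grip":[0.35,0.35,0.35,0.35,0.35,0.35,0.35,0.35]}'
python3 - <<'E'
from h import *
a=save("wrist","w14.png"); b=snapshot("scene"); t=snapshot("top")
o=np.zeros((600,800,3),'u1'); o[:375,:400]=cv2.resize(a[60:260,170:383],(400,375),interpolation=cv2.INTER_CUBIC)
o[:300,400:800]=cv2.resize(b[90:240,230:430],(400,300)); o[300:600,400:800]=cv2.resize(t[150:270,140:300],(400,300))
cv2.imwrite('pics/c14.png',o[:,:,::-1])
for l in("key_round","key_square"):
    for n in("scene","top"):
        for d in mark_of(n,l)[:2]: print(l,n,d["p"],px2w(n,*d["location"],10).round())
print(px2w("scene",*mark_of("scene","bowl")[0]["location"],0))
E
```

```text
time: 32.02
tcp_pos: [634.3, 429.4, 219.9]
ee_rot: [-2.529, 0.001, 1.962]
contact_force: [-0.4, -0.1, -0.4]
opening: 0.347
grasp_force: 0.0
key_round scene 0.61 [533. -68.  10.]
key_round top 0.53 [ 377. -167.   10.]
key_round top 0.44 [522. -65.  10.]
key_square scene 0.45 [547. -40.  10.]
key_square top 0.58 [544. -51.  10.]
[542.31449533 -58.91362274   0.        ]
```

View pics/c14.png

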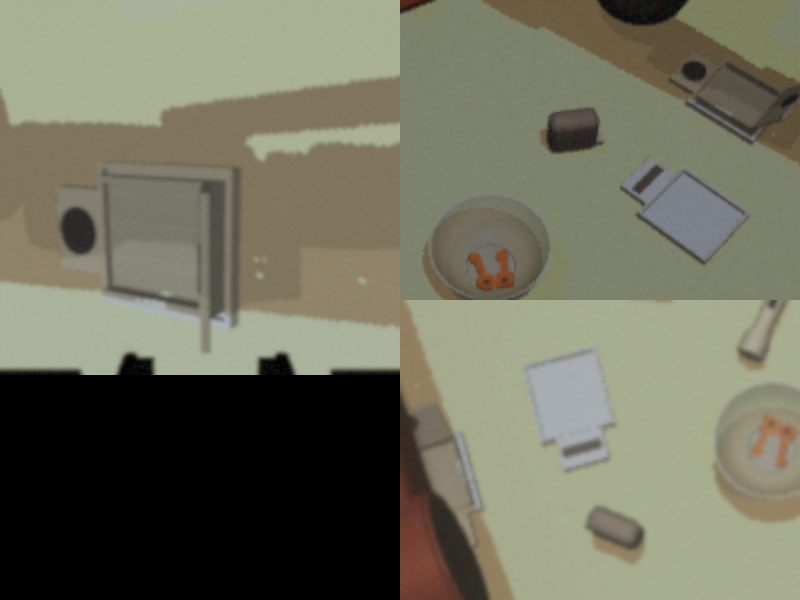

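The scoop lies in the disc dock, with its walls inside the rim at crop (170–330, 105–235), and both keys are in the bowl. The gripper is clear, so I'll hand in.

```bash
python3 -c "
from station import *
print(finish_job())"
```

```text
the job is handed in; nothing more can be done
None
```

I handed the job in at about 32 s on the robot's clock: the last pictures show both keys in the glass bowl and the scoop lying in the disc dock, released, with the gripper clear; the hand-in call returned no verdict.

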